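# Latch the gate of the wet-panel carrier

## Robot

A 6-joint arm with a two-finger parallel gripper is mounted at the origin on the work surface. World frame = base frame: x ahead of the robot, y to its left, z up, the work surface at z = 0. Lengths are in m, angles in rad, forces in N, time in s.
With the tool pointing down it reaches from about 0.3 to 0.775 m from the base axis. Payload 14.6 kg.
Tool frame: the origin (TCP) lies on the centre line of the jaws, within the pads' length; the fingertips stand ctrl.tcp_to_tips ahead of it and the grasp point (between the pads) lies 2 mm behind it (ctrl.tcp_to_tips is the distance from the TCP to the fingertips, in m); z points along the fingers, y is the line along which they close (so a half turn about z gives the same grasp; the last joint's range is limited). The gripper opens to 94 mm and grips with 3 to 60 N. Pads are 16 mm wide; open, the fingers measure 119 mm over their backs; the gripper's body (75 mm by 177 mm) begins 78 mm behind the grasp point.
Start: joints at [-1.404, 0.3, 1.521, -0, 1.321, -0.067], TCP at [0.127, -0.535, 0.222] pointing down, gripper open.
Joint ranges: [-3.03, 3.03], [-0.79, 2.21], [0.23, 2.52], [-1.04, 4.18], [0, 3.07], [-2.55, 2.55]. Speed limits (rad/s): [2.22, 2.22, 2.57, 3.14, 3.14, 3.14].

## Interface

Orientations are given as [roll, pitch, yaw] about the fixed x, y, z axes, in that order (R = Rz(yaw) Ry(pitch) Rx(roll)).
In Python, from station import telemetry, viewer, hand_in, ctrl gives the robot as it stands.
- The arm moves only by the tool step_arm, never from a script. Its argument "plan" is a list of rows, each an object of numbers: "dx", "dy", "dz": the shift along the tool's x, y, z scaled (see below); "rx", "ry", "rz": the turn, a rotation vector about the tool's x, y, z scaled (see below); "claw": the closure, from 0 (fully open) to 1 (shut). In form: [{"dx": .., "dy": .., "dz": .., "rx": .., "ry": .., "rz": .., "claw": ..}, ...]. A call has 1 to 10 rows; each row shifts and turns the commanded pose from where the row before left it, along the tool's axes as they then stand; what a row does not reach is not made up. The controller multiplies each number of a shift by 0.1 m and each number of a turn by 90 degrees. A row lasts 1/10 s, in which the tool goes at most 50 mm and 8.59 degrees, less where a joint would pass 70% of its speed; a pose out of reach is approached as far as the arm can. A call with a number of a shift or a turn outside -1 to 1 is refused whole. A call with a gripper value outside its range is refused whole. The fingers move at their own pace and stop on an object; "grip_force" is the grip in N (left out, the last holds). Time passes only in rows, so rows that do not move let the fingers close. It gives the time, the measured TCP pose, the force, the opening and the grip force at its end, in the units of the state.
- telemetry.get_obs(): the state, without advancing time (a new reading comes with each control period).
- viewer.camera(name): name is "side" or "top" or "wrist"; returns a dict with "img" (384x512x3 uint8, red, green, blue), "z_map" (384x512 float32, m along the optical axis (not along the pixel's ray), 0 where there is no reading), "fx", "fy", "cx", "cy" (pixels), "dist" ([k1, k2, p1, p2, k3] as OpenCV has them; the pictures are not rectified), "R" (3x3) and "t" (3): a world point X has camera coordinates R X + t; the wrist camera has in their place "tool_from_camera" (4x4, takes a point from camera to tool coordinates, whose origin is the TCP and whose axes are the flange's). Camera axes: x right, y down, z forward; pixel columns grow to the right and rows downward; lengths in m; the calibration is good to about 2 mm. A picture is of the moment at which its call begins: read the wrist's pose just before it.
- hand_in(): hands the job in; it is judged then, once.
Trained networks look in a picture, given as the dict that the camera call returned (one of the last four; its "shot" number tells which), for a name from the list of things; names that differ only in an ending like _2 or _b are one class to them, and where a whole thing is asked for, a point or a joint stands for the part that bears it (a point fixed in the world has none). Each returns a list of dicts, best first, with "score" (0 to 1); they miss things now and then, are a little off and sometimes report something else, mostly with a low value. They report only what shows in the picture. A call takes as long as a camera call.
- viewer.recognise(target, picture): "rect" ([left, top, right, bottom] in pixels, round what is visible of it).
The state is a dict: "time_s": time; "qpos": joint angles; "joint_vel": joint speeds; "tau": joint torques, N m; "ee_pos": TCP position; "eef_rot": TCP orientation; "force": force on the tool from outside, world axes, zero at the start; "moment": the same for the moment, N m; "grip_width": finger opening in m; "grip_force": force on a finger pad.
Only numpy, scipy, OpenCV 4.12 (cv2) and the standard library are available. Lean on these libraries where they do the work, as an engineer would, in place of code of your own. Each camera call takes 0.05 s, during which the arm holds its last target. There are 200 camera calls.

## Task

Shut the gate of the plywood panel carrier and latch it: lift the steel latch bar by its wooden knob, swing the gate in until the bar has passed over the lip of the keeper, and let it down fully home into the keeper's notch, then let go. The keeper is set by hand, so its notch has to be found by feel, so swing gently, never force the bar against the keeper, and leave the other things on the bench undisturbed.

Things in the scene. Friction and masses are not known exactly. Their poses are not given: they have to be found in the camera images.
- carrier: Fixed plywood box, 180 (x) x 300 (y) x 195 mm high, five painted panels in it, a shelf over its rear half (top 195 mm up). Origin: centre of its underside, z up. Its open front faces its own +x, away from the robot; there a plywood gate (236 mm wide, 12 thick, 17 to 177 mm above the table) hangs on a vertical hinge at the carrier's (84, -125) mm and swings out to +x.
- keeper_nominal (a point): Nominal centre of the keeper's notch on the carrier's +y side, 143 mm up; axes as the carrier. The real steel keeper (24 mm long in y) is clamped up to 10 mm off it in x either way; this is not measured. Along x, inner to outer: rear land 20 mm, notch 12 (floor 141.5 up), front lip 26; lip and land are flat on top, 157 up. Keeper and bar bear 15 N at most.
- gate (a joint): Angle of the gate, rad: 0 = shut with the bar at the nominal notch centre, positive = open (from above it turns clockwise as it opens). Starts 0.3 to 0.52. Stiff hinge, about 0.2 N m, stays where left. Depending on the keeper, the latched gate stands between -0.05 and 0.05; the bar has 2 mm play either way in the notch.
- gate_hinge (a point): Point on the gate's vertical hinge axis, 97 mm above the table. x normal to the gate, outwards; y along the gate to the free edge; turns with the gate.
- bar_lift (a joint): Lift angle of the latch bar about its pivot on the gate, rad: 0 = level, down on its rest (also its value when home in the notch), positive = free end up, to 0.6. It falls by its own weight (about 0.2 kg) when let go. Above 0.066 it clears the keeper's lip and rear land; resting on either it reads 0.065.
- bar: Steel flat latch bar on the gate's outer face, 240 long x 24 high x 8 mm thick, its centreline 155 mm above the table when level. Origin on its pivot, 50 mm from the gate's hinge axis along the gate and 14 mm outwards; y along the bar to the free end (225 mm from the pivot), x outwards (the pivot axis), z up.
- knob (a point): Point to grip on the bar's round wooden knob, a level cylinder 16 mm in diameter standing 54 mm out from the bar's face along the bar's x. The point is on its axis, 30 mm out from that face, 140 mm from the pivot along the bar. From above it can be pinched with the fingers closing along the bar; it turns between them as the bar tilts.
- bar_end (a point): Underside of the bar where it rides over the keeper, 215 mm from the pivot, 12 mm below the bar's centreline.
- tin: Bystander: low metal tin, 60 mm wide, 34 high, on the carrier's shelf. Origin: centre of its underside.
- paint_jar: Bystander: glass jar with black lid, 56 mm wide, 75 high, on the table in front of the hinge side. Origin: centre of its underside.
- mug: Bystander: white mug, 76 mm wide, 90 high, beside the keeper side of the carrier. Origin: centre of its underside.
- medium_bottle: Bystander: amber bottle, 52 mm wide, 130 high, beside the hinge side of the carrier. Origin: centre of its underside.
- brush: Bystander: long-handled brush lying on the carrier's shelf. Origin: middle of its underside.
- tape_roll: Bystander: roll of tape, 90 mm wide, 24 high, lying flat in front of the keeper side. Origin: centre of its underside.

How it is judged:
On the way, in this order (a step that is already met when the one before it is completed fails the run):
1. the latch bar is lifted clear of the keeper's lip while the gate still stands open (value of joint bar_lift above 0.066 rad and value of joint gate above 0.07 rad), for 0.1 s.
2. with the bar still raised, the gate is swung in over the keeper (value of joint bar_lift above 0.05 rad and value of joint gate between -0.06 and 0.07 rad), for 0.1 s.
At the end, for the whole second after the job is handed in: The bar is down in the notch (bar_lift below 0.02 rad), the gate is shut (between -0.06 and 0.07 rad) and at rest (value of joint bar_lift below 0.02 rad and value of joint gate between -0.06 and 0.07 rad and velocity of joint gate between -0.05 and 0.05 rad/s); the robot touches nothing.
It fails at once if the bar is forced against the keeper with more than 15 N (contact force between bar and carrier above 15 N).
It fails at once if the gate is slammed (swung shut faster than 1.2 rad/s) (velocity of joint gate below -1.2 rad/s).
It fails at once if a bystander is moved by more than 30 mm (distance of any of tin, paint_jar, mug, medium_bottle, brush, tape_roll from where it was at the start of the episode above 0.03 m).
It also fails if it takes over 58 s, if anything falls off the work surface, if the arm or the gripper's body presses on something with over 40 N, if the wrist force passes 120 N, or if a joint passes its speed limit or range.

## Working session

There is one attempt and no reset: what is moved stays moved. The work goes in short steps, Python scripts to look and compute and a tool call to move; the robot and the scene stay as the last step left them, time stands still between calls to the robot, and variables do not carry over. Pictures are saved under pics/ and viewed, at most 10 in all, crops included, and the job is handed in when it is done.

Besides the shell and the picture viewer there is one more tool, called after "Call:" as name(argument=value, ...), one argument or row to a line, values as JSON. step_arm: Moves the arm, as the interface text tells. Shifts and turns lie within -1 to 1; 1 stands for 0.1 m of shift or 90 degrees of turn. Its arguments: {"type":"object","properties":{"plan":{"type":"array"},"grip_force":{"type":"number"}},"required":["plan"]}

```bash
mkdir -p pics; ls
python3 - <<'E'
from station import telemetry, viewer, ctrl
import cv2,numpy as np
o=telemetry.get_obs(); print({k:np.round(v,3).tolist() for k,v in o.items()}, ctrl.tcp_to_tips)
ims=[]
for n in ["top","side"]:
    c=viewer.camera(n); np.savez(f"{n}.npz",**{k:v for k,v in c.items()})
    cv2.imwrite(f"pics/{n}.png",cv2.cvtColor(c["img"],cv2.COLOR_RGB2BGR))
    print(n,c["fx"],c["dist"],np.round(c["R"],3).tolist(),c["t"])
    for t in ["carrier","gate","bar","knob","mug","paint_jar","medium_bottle","tape_roll","tin","brush"]:
        r=viewer.recognise(t,c); print(t,[(np.round(x["rect"]).tolist(),round(x["score"],2)) for x in r[:2]])
E
```

```text
pics
{'time_s': 0.0, 'qpos': [-1.404, 0.301, 1.522, -0.0, 1.321, -0.067], 'joint_vel': [-0.0, -0.0, -0.001, -0.0, 0.002, 0.0], 'tau': [0.002, -53.181, -35.273, 0.071, 0.024, -0.0], 'ee_pos': [0.127, -0.535, 0.222], 'eef_rot': [-3.14, -0.0, 0.234], 'force': [0.062, 0.415, 0.01], 'moment': [-0.026, -0.017, 0.019], 'grip_force': 0.0, 'grip_width': 0.094} 0.017
top 491.2984872373827 [0.05508173 0.         0.         0.         0.        ] [[-0.007, -1.0, -0.025], [-0.999, 0.009, -0.052], [0.053, 0.024, -0.998]] [0.06824889 0.48016973 1.35245679]
carrier [([204.0, 136.0, 340.0, 267.0], 0.56), ([214.0, 139.0, 306.0, 177.0], 0.3)]
gate [([213.0, 139.0, 316.0, 189.0], 0.91)]
bar [([212.0, 140.0, 309.0, 177.0], 0.86)]
knob [([216.0, 137.0, 309.0, 181.0], 0.91)]
mug [([165.0, 223.0, 195.0, 258.0], 0.88)]
paint_jar [([320.0, 149.0, 348.0, 171.0], 0.92)]
medium_bottle [([347.0, 212.0, 372.0, 230.0], 0.64), ([222.0, 233.0, 250.0, 259.0], 0.39)]
tape_roll [([155.0, 167.0, 184.0, 198.0], 0.68), ([223.0, 234.0, 250.0, 260.0], 0.38)]
tin [([224.0, 232.0, 248.0, 257.0], 0.78)]
brush [([259.0, 231.0, 344.0, 254.0], 0.9)]
side 354.3036388801732 [-0.08978382  0.          0.          0.          0.        ] [[-0.984, -0.179, -0.024], [-0.073, 0.52, -0.851], [0.165, -0.835, -0.524]] [0.50752493 0.12935002 0.83488662]
carrier [([196.0, 132.0, 340.0, 267.0], 0.73)]
gate [([196.0, 144.0, 262.0, 245.0], 0.84), ([304.0, 124.0, 323.0, 163.0], 0.7)]
bar [([196.0, 172.0, 217.0, 207.0], 0.88)]
knob [([198.0, 175.0, 213.0, 206.0], 0.87)]
mug [([283.0, 255.0, 329.0, 317.0], 0.59), ([194.0, 131.0, 342.0, 268.0], 0.53)]
paint_jar []
medium_bottle []
tape_roll [([200.0, 285.0, 245.0, 329.0], 0.86), ([194.0, 143.0, 263.0, 246.0], 0.35)]
tin [([301.0, 161.0, 336.0, 190.0], 0.86)]
brush [([303.0, 126.0, 323.0, 160.0], 0.92), ([194.0, 131.0, 342.0, 272.0], 0.71)]
```

View pics/top.png

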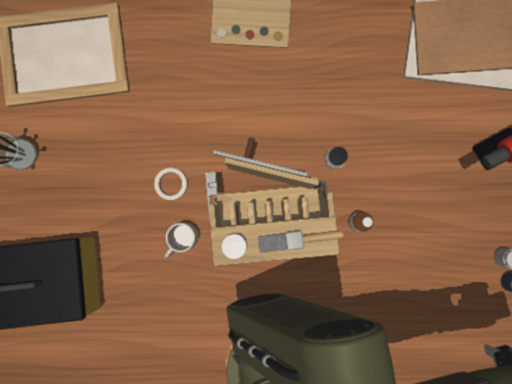

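View pics/side.png

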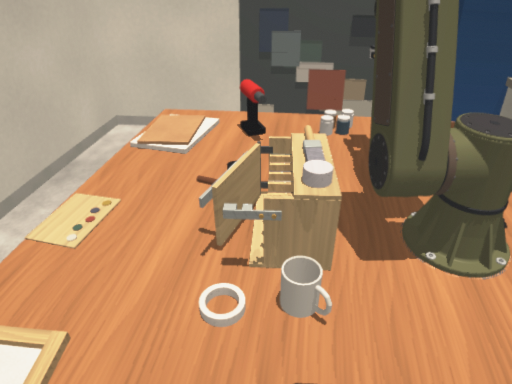

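The top view shows the bar from about (213,152) to (306,175), the knob near (249,147), the keeper near (211,185) and the shelf at (212–338, 222–264). The side view confirms the gate is open with the bar on its outer face. Next I measure these.

```bash
cat > h.py <<'E'
import numpy as np,cv2
def cloud(c):
    h,w=c["z_map"].shape; K=np.array([[c["fx"],0,c["cx"]],[0,c["fy"],c["cy"]],[0,0,1]],float)
    u,v=np.meshgrid(np.arange(w),np.arange(h))
    p=cv2.undistortPoints(np.stack([u,v],-1).reshape(-1,1,2).astype(float),K,np.array(c["dist"],float)).reshape(h,w,2)
    z=c["z_map"].astype(float); P=np.dstack([p*z[...,None],z])
    return (P-c["t"])@c["R"]   # R^T (P-t)
E
python3 - <<'E'
from h import *
c=dict(np.load("top.npz")); W=cloud(c)
v,u=np.mgrid[:384,:512]
z=W[...,2]
def show(n,m):
    p=W[m][:,:2]; r=cv2.minAreaRect((p*1000).astype(np.float32)); print(n,m.sum(),np.round(r[0],1),np.round(r[1],1),round(r[2],1),"z",np.round(np.percentile(W[m][:,2],[5,50,95]),4)); return p
box=(u>200)&(u<350)&(v>190)&(v<270)
p=show("shelf",box&(v>215)&(abs(z-.195)<.006)); print(np.round(cv2.boxPoints(cv2.minAreaRect((p*1000).astype(np.float32))),1).tolist())
show("upper",box&(abs(z-.195)<.05))
m=(u>205)&(u<315)&(v>130)&(v<190)
for a in range(140,160,3): print(a,np.round(z[a,205:320:4]*1000).astype(int).tolist())
b=m&(abs(z-.167)<.005)
show("bar?",b)
show("keeper",(u>200)&(u<220)&(v>165)&(v<205)&(z>.12)&(z<.17))
k=(u>243)&(u<258)&(v>134)&(v<152)&(z>.13)
show("knob",k); print(W[k].mean(0))
for n,(a,bb,cc,d) in dict(jar=(320,149,348,171),tape=(155,167,184,198),mug=(165,223,195,258),bot=(347,212,372,230),tin=(224,232,248,257)).items():
    q=(u>a)&(u<cc)&(v>bb)&(v<d)&(z>.012); 
    if n=="tin": q&=z>.21
    show(n,q)
big=cv2.resize(c["img"][125:275,150:380],None,fx=3.4,fy=3.4,interpolation=cv2.INTER_CUBIC); cv2.imwrite("pics/crop.png",big[...,::-1])
E
```

```text
shelf 3128 [361.   -4.2] [ 90.1 301.7] 5.0 z [0.1906 0.194  0.1978]
[[302.8999938964844, 142.10000610351562], [329.29998779296875, -158.39999389648438], [419.0, -150.60000610351562], [392.6000061035156, 150.0]]
upper 5855 [407.   -2.5] [182.1 319.8] 4.9 z [0.1593 0.1945 0.2275]
140 [-4, -4, -2, 1, 0, 1, -7, 1, 3, -7, 2, 162, 158, 2, 2, -4, 3, -1, 5, -2, -1, -1, 1, -2, -1, 4, -3, -1, 0]
143 [1, -7, -4, -9, -4, 2, 0, -4, -2, 2, -1, 162, 151, 0, 0, -2, -5, -1, 3, -1, -3, -3, 0, -1, -4, -2, 0, 0, -3]
146 [4, -3, -1, -4, 6, 2, 2, -3, 0, -1, 0, 165, -4, 0, -3, -8, 4, -3, 4, 9, -4, -1, -1, -5, -5, 6, 0, -4, 3]
149 [2, 4, 6, 3, -3, -2, 1, 2, -5, 2, 156, 164, 3, -2, 0, 2, 0, 1, -1, -1, -4, -5, 4, 2, -5, -1, 3, 0, 3]
152 [-6, 0, 171, 165, 168, -2, 1, -3, 1, 1, 161, 161, -4, 2, -4, -2, 0, -1, -1, 1, -2, 1, -2, -2, 0, -1, 3, 2, -5]
155 [0, -1, -5, 152, 167, 168, 164, 167, -2, -5, 163, 162, -1, 1, 0, 5, -1, -1, 4, -1, 0, 2, -3, -5, -2, -1, 0, 0, -2]
158 [-1, 6, -6, -3, -3, 181, 149, 164, 170, 163, 161, 154, 0, 3, -6, 0, 7, -1, -1, -2, -1, -1, 7, -2, -2, -2, -1, -4, 1]
bar? 394 [567.3  15.2] [259.5  76.7] 75.5 z [0.1625 0.1661 0.1703]
keeper 269 [492.4 151. ] [79.4 25.7] 4.1 z [0.1391 0.1549 0.1596]
knob 93 [512.3  49.1] [208.9  22. ] 3.7 z [0.1546 0.1605 0.1651]
[0.59691037 0.05378656 0.17328791]
jar 358 [ 575.1 -178. ] [52.3 45.3] 83.6 z [0.0279 0.0726 0.0779]
tape 327 [488.4 169.9] [307.5  86.3] 75.8 z [0.0173 0.0233 0.0277]
mug 377 [395.1 168.6] [ 74.2 265.6] 21.3 z [0.0192 0.0746 0.0926]
bot 350 [ 404.5 -115.3] [ 43.3 293.2] 1.3 z [0.0304 0.0894 0.1301]
tin 437 [372.5  79.9] [ 56.1 107.4] 64.4 z [0.2235 0.228  0.2315]
```

View pics/crop.png

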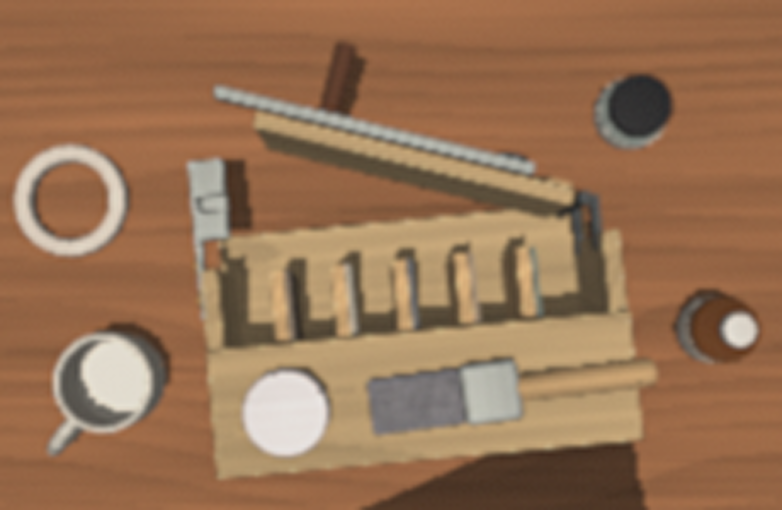

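The crop shows the keeper from (190,160) to (228,242). The dark mark near (208,205) is its notch, and the knob is at (340,78). Now the fits.

```bash
cat >> h.py <<'E'
def ray(c,u,v,z):
    K=np.array([[c["fx"],0,c["cx"]],[0,c["fy"],c["cy"]],[0,0,1]],float)
    p=cv2.undistortPoints(np.array([[[u,v]]],float),K,np.array(c["dist"],float))[0,0]
    C=-c["R"].T@c["t"]; d=c["R"].T@np.array([p[0],p[1],1]); return C+d*(z-C[2])/d[2]
A=0.0876; O=np.array([.4058,-.0003]); RC=np.array([[np.cos(A),-np.sin(A)],[np.sin(A),np.cos(A)]])
H=O+RC@[.084,-.125]
E
python3 - <<'E'
from h import *
c=dict(np.load("top.npz"))
cr=lambda x,y,z:ray(c,150+(x+.5)/3.4-.5,125+(y+.5)/3.4-.5,z)[:2]
tc=lambda p:np.round((RC.T@(p-O))*1000,1)
print("hinge",H)
e1=cr(215,92,.167); e2=cr(533,168,.167); d=e1-e2; print("bar ends",e1,e2,np.linalg.norm(d),"theta",A-np.arctan2(-d[0],d[1]))
kt=cr(345,43,.160); kb=cr(336,110,.160); print("knob tip, base",kt,kb,np.linalg.norm(kt-kb))
for n,q in dict(lip0=(207,160),notch=(208,205),land1=(213,240),sideFL=(212,348),sideFR=(632,312)).items(): print(n,tc(cr(*q,.157 if n[0]!='s' else .195)))
for th in (.35,.4,.45):
    a=A-th; R=np.array([[np.cos(a),-np.sin(a)],[np.sin(a),np.cos(a)]]); print(th,"knob",H+R@[.048,.19],"end",H+R@[.014,.275],"back",H+R@[.014,.035])
W=cloud(c);v,u=np.mgrid[:384,:512];z=W[...,2]
m=(abs(z-.163)<.009)&(u>205)&(u<315)&(v>130)&(v<180)
p=(W[m][:,:2]-H)
for th in (.36,.38,.40,.42,.44):
    a=A-th; R=np.array([[np.cos(a),-np.sin(a)],[np.sin(a),np.cos(a)]]); q=p@R
    b=abs(q[:,0]-.014)<.008; s=b&(q[:,1]>.03)&(q[:,1]<.275)
    k=(q[:,0]>.025)&(q[:,0]<.08); print(th,"slope",np.polyfit(q[s,1],q[s,0],1), "knob y",q[k,1].mean(),q[k,0].max(),k.sum(), q[s,1].min(),q[s,1].max())
E
```

```text
hinge [ 0.50041391 -0.1174717 ]
bar ends [0.58142926 0.14428322] [ 0.52351797 -0.08635475] 0.23779736863506495 theta 0.3336059613813133
knob tip, base [0.61755353 0.04923504] [0.56824218 0.05620778] 0.049801883705670305
lip0 [139.7 139.9]
notch [106.6 142.2]
land1 [ 80.7 140.9]
sideFL [  2.2 145.1]
sideFR [  -0.5 -151.7]
0.35 knob [0.59605672 0.05357348] end [0.58526946 0.14448351] back [ 0.52301366 -0.08730134]
0.4 knob [0.60448588 0.04857957] end [0.59825571 0.13991513] back [ 0.52449331 -0.08846856]
0.45 knob [0.61265493 0.04317061] end [0.61099742 0.13470341] back [ 0.52591277 -0.08970827]
0.36 slope [-0.01254338  0.01296907] knob y 0.1913375126621395 0.06626589440861116 106 0.036653533429782725 0.27423810276250354
0.38 slope [-0.0071202   0.01151736] knob y 0.19233331714181173 0.062467246015825637 95 0.036870570220833544 0.26473389679342774
0.4 slope [0.01415312 0.00933463] knob y 0.19328836291801488 0.05864361155751928 85 0.03707285927539707 0.20010641969734871
0.42 slope [0.02390035 0.0084591 ] knob y 0.1940918078373678 0.05479652043649435 74 0.037260319680548645 0.2004263884305645
0.44 slope [0.02936154 0.00822211] knob y 0.19512821637666353 0.05092751143790532 65 0.03743287645462564 0.2016464367743529
```

Call:
step_arm(
  plan=[
    {"dz": -0.4},
    {"dz": -0.4},
    {"dx": 0.3, "dy": -0.3, "claw": 0.3},
  ],
  grip_force=8,
)

```text
$.plan[0]: bad value
```

Call:
step_arm(
  plan=[
    {"dx": 0, "dy": 0, "dz": -0.4, "rx": 0, "ry": 0, "rz": 0, "claw": 0},
    {"dx": 0, "dy": 0, "dz": -0.4, "rx": 0, "ry": 0, "rz": 0, "claw": 0},
    {"dx": 0.37, "dy": -0.29, "dz": 0, "rx": 0, "ry": 0, "rz": 0, "claw": 0.3},
    {"dx": 0.37, "dy": -0.29, "dz": 0, "rx": 0, "ry": 0, "rz": 0, "claw": 0.3},
    {"dx": 0.37, "dy": -0.29, "dz": 0, "rx": 0, "ry": 0, "rz": 0, "claw": 0.3},
    {"dx": 0.37, "dy": -0.29, "dz": 0, "rx": 0, "ry": 0, "rz": 0, "claw": 0.3},
    {"dx": 0.37, "dy": -0.29, "dz": 0, "rx": 0, "ry": 0, "rz": 0, "claw": 0.3},
    {"dx": 0.37, "dy": -0.29, "dz": 0, "rx": 0, "ry": 0, "rz": 0, "claw": 0.3},
    {"dx": 0.37, "dy": -0.29, "dz": 0, "rx": 0, "ry": 0, "rz": 0, "claw": 0.3},
    {"dx": 0.37, "dy": -0.29, "dz": 0, "rx": 0, "ry": 0, "rz": 0, "claw": 0.3},
  ],
  grip_force=8,
)

```text
time_s: 2.1
ee_pos: [0.3624, -0.2391, 0.3027]
eef_rot: [3.141, -0.0, 0.234]
force: [0.7, -0.6, 0.0]
grip_width: 0.0662
grip_force: 0.0
```

Call:
step_arm(
  plan=[
    {"dx": 0.37, "dy": -0.29, "dz": 0, "rx": 0, "ry": 0, "rz": 0, "claw": 0.3},
    {"dx": 0.37, "dy": -0.29, "dz": 0, "rx": 0, "ry": 0, "rz": 0, "claw": 0.3},
    {"dx": 0.37, "dy": -0.29, "dz": 0, "rx": 0, "ry": 0, "rz": 0, "claw": 0.3},
    {"dx": 0.37, "dy": -0.29, "dz": 0, "rx": 0, "ry": 0, "rz": 0, "claw": 0.3},
    {"dx": 0.37, "dy": -0.29, "dz": 0, "rx": 0, "ry": 0, "rz": 0, "claw": 0.3},
    {"dx": 0.37, "dy": -0.29, "dz": 0, "rx": 0, "ry": 0, "rz": 0, "claw": 0.3},
    {"dx": 0, "dy": 0, "dz": 0, "rx": 0, "ry": 0, "rz": 0.08, "claw": 0.3},
    {"dx": 0, "dy": 0, "dz": 0, "rx": 0, "ry": 0, "rz": 0.08, "claw": 0.3},
    {"dx": 0, "dy": 0, "dz": 0, "rx": 0, "ry": 0, "rz": 0.08, "claw": 0.3},
    {"dx": 0, "dy": 0, "dz": 0, "rx": 0, "ry": 0, "rz": 0.07, "claw": 0.3},
  ],
)

```text
time_s: 3.1
ee_pos: [0.5373, -0.0199, 0.3024]
eef_rot: [3.142, 0.0, -0.258]
force: [0.6, -0.4, -0.1]
grip_width: 0.0659
grip_force: 0.0
```

Call:
step_arm(
  plan=[
    {"dx": 0.12, "dy": -0.29, "dz": 0, "rx": 0, "ry": 0, "rz": 0, "claw": 0.4},
    {"dx": 0.12, "dy": -0.29, "dz": 0, "rx": 0, "ry": 0, "rz": 0, "claw": 0.4},
    {"dx": 0.12, "dy": -0.29, "dz": 0, "rx": 0, "ry": 0, "rz": 0, "claw": 0.4},
    {"dx": 0, "dy": 0, "dz": 0.4, "rx": 0, "ry": 0, "rz": 0, "claw": 0.4},
    {"dx": 0, "dy": 0, "dz": 0, "rx": 0, "ry": 0, "rz": 0, "claw": 0.4},
  ],
)

```text
time_s: 3.6
ee_pos: [0.5926, 0.0556, 0.2577]
eef_rot: [3.139, 0.008, -0.252]
force: [-0.3, -0.5, -1.3]
grip_width: 0.0565
grip_force: 0.0
```

Run:
```python
from h import *
from station import telemetry, viewer
o=telemetry.get_obs(); c=viewer.camera("wrist")
print(o["ee_pos"],o["eef_rot"]); T=np.array(c["tool_from_camera"]); print(np.round(T,3).tolist())
np.savez("w.npz",**c,ee=o["ee_pos"],rot=o["eef_rot"])
for t in("knob","bar"): print(viewer.recognise(t,c)[:2])
z=c["z_map"].astype(float); K=np.array([[c["fx"],0,c["cx"]],[0,c["fy"],c["cy"]],[0,0,1]])
h,w=z.shape;u,v=np.meshgrid(np.arange(w),np.arange(h))
p=cv2.undistortPoints(np.stack([u,v],-1).reshape(-1,1,2).astype(float),K,np.array(c["dist"],float)).reshape(h,w,2)
P=np.dstack([p*z[...,None],z])@T[:3,:3].T+T[:3,3]
a=o["eef_rot"][2]; R=np.array([[np.cos(a),np.sin(a),0],[np.sin(a),-np.cos(a),0],[0,0,-1]])
W=P@R.T+o["ee_pos"]; np.save("W.npy",W)
k=(z>0)&(abs(W[...,2]-.158)<.007)&(W[...,0]>.575)&(abs(W[...,1]-.055)<.04)
print("knob pts",k.sum(),W[k].mean(0),W[k][:,:2].min(0),W[k][:,:2].max(0))
cv2.imwrite("pics/w.png",c["img"][...,::-1])
```

```text
[0.59259312 0.05563664 0.25769804] [ 3.13936992  0.00753959 -0.25218447]
[[-0.001, -0.961, -0.276, 0.082], [1.0, -0.001, -0.0, 0.0], [0.0, -0.276, 0.961, -0.162], [0.0, 0.0, 0.0, 1.0]]
[{'rect': [175.1, 165.8, 399.6, 227.3], 'score': 0.61}]
[{'rect': [171.4, 165.9, 402.8, 233.8], 'score': 0.76}, {'rect': [172.0, 169.4, 437.4, 247.4], 'score': 0.52}]
knob pts 666 [0.59811703 0.05328726 0.16098998] [0.57501517 0.04094602] [0.61999899 0.09476586]
```

View pics/w.png

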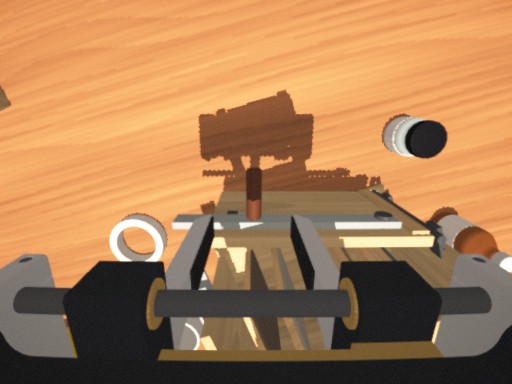

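The knob sits centred between the fingers (254,190) and the bar is parallel to the closing line. Next I descend and pinch.

Call:
step_arm(
  plan=[
    {"dx": 0, "dy": 0, "dz": 0.35, "rx": 0, "ry": 0, "rz": 0, "claw": 0.5},
    {"dx": 0, "dy": 0, "dz": 0.35, "rx": 0, "ry": 0, "rz": 0, "claw": 0.5},
    {"dx": 0, "dy": 0, "dz": 0.33, "rx": 0, "ry": 0, "rz": 0, "claw": 0.5},
    {"dx": 0, "dy": 0, "dz": 0, "rx": 0, "ry": 0, "rz": 0, "claw": 0.6},
    {"dx": 0, "dy": 0, "dz": 0, "rx": 0, "ry": 0, "rz": 0, "claw": 1},
    {"dx": 0, "dy": 0, "dz": 0, "rx": 0, "ry": 0, "rz": 0, "claw": 1},
    {"dx": 0, "dy": 0, "dz": 0, "rx": 0, "ry": 0, "rz": 0, "claw": 1},
    {"dx": 0, "dy": 0, "dz": 0, "rx": 0, "ry": 0, "rz": 0, "claw": 1},
    {"dx": 0, "dy": 0, "dz": 0, "rx": 0, "ry": 0, "rz": 0, "claw": 1},
  ],
  grip_force=8,
)

```text
time_s: 4.65
ee_pos: [0.5941, 0.0538, 0.1615]
eef_rot: [3.14, -0.002, -0.254]
force: [-5.2, -8.1, 7.2]
grip_width: 0.0157
grip_force: 8.0
```

Call:
step_arm(
  plan=[
    {"dx": 0, "dy": 0.018, "dz": 0, "rx": 0, "ry": 0, "rz": 0, "claw": 1},
    {"dx": 0, "dy": 0, "dz": -0.05, "rx": 0, "ry": 0, "rz": 0, "claw": 1},
    {"dx": 0, "dy": 0, "dz": -0.05, "rx": 0, "ry": 0, "rz": 0, "claw": 1},
    {"dx": 0, "dy": 0, "dz": 0, "rx": 0, "ry": 0, "rz": 0, "claw": 1},
  ],
)

```text
time_s: 5.05
ee_pos: [0.5937, 0.0535, 0.1706]
eef_rot: [-3.141, -0.001, -0.253]
force: [1.4, 2.2, -1.8]
grip_width: 0.016
grip_force: 8.0
```

Call:
step_arm(
  plan=[
    {"dx": 0, "dy": 0, "dz": -0.05, "rx": 0, "ry": 0, "rz": 0, "claw": 1},
    {"dx": 0, "dy": 0, "dz": -0.05, "rx": 0, "ry": 0, "rz": 0, "claw": 1},
    {"dx": 0, "dy": 0, "dz": 0, "rx": 0, "ry": 0, "rz": 0, "claw": 1},
    {"dx": 0, "dy": 0, "dz": 0, "rx": 0, "ry": 0, "rz": 0, "claw": 1},
  ],
)

```text
time_s: 5.45
ee_pos: [0.5933, 0.053, 0.1794]
eef_rot: [3.141, 0.0, -0.253]
force: [-0.2, -3.7, -1.2]
grip_width: 0.0159
grip_force: 8.0
```

Run:
```python
from h import *
from station import telemetry, viewer
o=telemetry.get_obs(); print(o["ee_pos"],o["force"])
c=viewer.camera("side")
cv2.imwrite("pics/s2.png",cv2.resize(c["img"][120:300,150:360],None,fx=3.3,fy=3.3,interpolation=cv2.INTER_CUBIC)[...,::-1])
c=viewer.camera("top");W=cloud(c);z=W[...,2]
a=A-.34; R=np.array([[np.cos(a),-np.sin(a)],[np.sin(a),np.cos(a)]]); q=(W[...,:2]-H)@R
for lo,hi in((.04,.07),(.08,.11),(.22,.25),(.25,.275)):
    s=(abs(q[...,0]-.014)<.005)&(q[...,1]>lo)&(q[...,1]<hi)&(z>.14)&(z<.22); print(lo,s.sum(),np.median(z[s]))
s=(abs(q[...,0]-.014)<.009)&(z>.155)&(z<.21)&(q[...,1]>.22)&(q[...,1]<.28); print("end max y",q[s].max(0),z[s].max())
```

```text
[0.59329552 0.05301644 0.17935763] [-0.19165339 -3.68840015 -1.22622003]
0.04 51 0.16565242920287887
0.08 46 0.17106794562339808
0.22 10 0.1862930283507057
0.25 14 0.19239040658248124
end max y [0.01673844 0.27326595] 0.19499064961294194
```

View pics/s2.png

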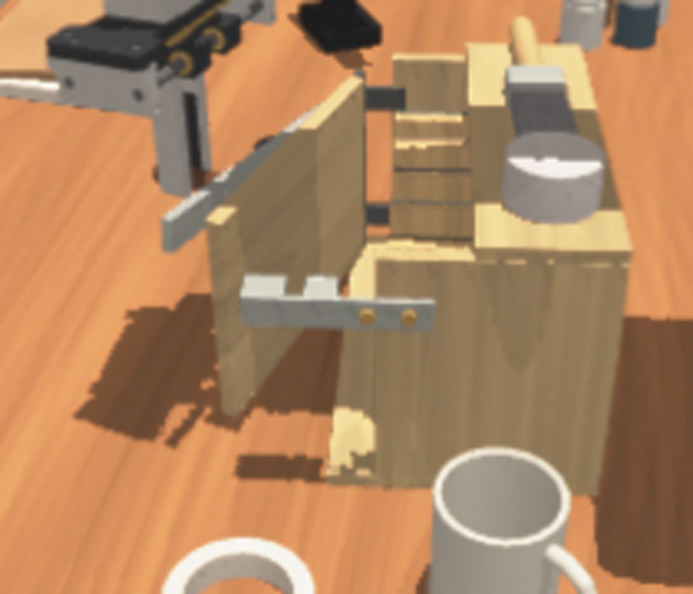

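The bar is up about 0.126 rad and clear. The keeper's notch shows at (296,288). I swing in gently along the arc.

Call:
step_arm(
  plan=[
    {"dx": -0.057, "dy": -0.0136, "dz": 0, "rx": 0, "ry": 0, "rz": -0.0191, "claw": 1},
    {"dx": -0.057, "dy": -0.0136, "dz": 0, "rx": 0, "ry": 0, "rz": -0.0191, "claw": 1},
    {"dx": -0.057, "dy": -0.0136, "dz": 0, "rx": 0, "ry": 0, "rz": -0.0191, "claw": 1},
    {"dx": -0.057, "dy": -0.0136, "dz": 0, "rx": 0, "ry": 0, "rz": -0.0191, "claw": 1},
    {"dx": -0.057, "dy": -0.0136, "dz": 0, "rx": 0, "ry": 0, "rz": -0.0191, "claw": 1},
    {"dx": -0.057, "dy": -0.0136, "dz": 0, "rx": 0, "ry": 0, "rz": -0.0191, "claw": 1},
    {"dx": 0, "dy": 0, "dz": 0, "rx": 0, "ry": 0, "rz": 0, "claw": 1},
  ],
)

```text
time_s: 6.25
ee_pos: [0.5603, 0.0675, 0.1793]
eef_rot: [3.141, 0.001, -0.07]
force: [-3.0, -6.9, -1.6]
grip_width: 0.0159
grip_force: 8.0
```

```bash
cat > ga.py <<'E'
from h import *
from scipy.optimize import minimize_scalar
from station import telemetry, viewer
def run():
    o=telemetry.get_obs(); print(o["time_s"],o["ee_pos"],o["eef_rot"],o["force"],o["grip_width"])
    c=viewer.camera("top");W=cloud(c);z=W[...,2];p=W[(z>.155)&(z<.21)][:,:2]-H
    z0=W[(z>.155)&(z<.21)][:,2]
    def q(th):
        a=A-th; return p@np.array([[np.cos(a),-np.sin(a)],[np.sin(a),np.cos(a)]])
    th=A-o["eef_rot"][2]; 
    ok=lambda Q:(abs(Q[:,0]-.014)<.006)&(Q[:,1]>.04)&(Q[:,1]<.28)
    for _ in range(10):
        Q=q(th); s=ok(Q)&((z0>.1595)|(Q[:,1]<.25)); th-=.7*np.mean((Q[s,0]-.0125)*Q[s,1])/np.mean(Q[s,1]**2)
    Q=q(th);s=ok(Q); L=np.polyfit(Q[s,1],z0[s],1); print("gate",round(th,4),"n",s.sum(),"lift slope",L[0],"tool th",A-o["eef_rot"][2])
    return c
E
python3 - <<'E'
from ga import *
c=run(); 
s=viewer.camera("side")
for x in (243,287,305,338): 
    P=ray(s,150+(x+.5)/3.3-.5,120+(297+.5)/3.3-.5,.157); print(x,(RC.T@(P[:2]-O))*1e3)
r=np.arctan2(*[0,1]); print("knob at th",[ (th,(H+np.array([[np.cos(A-th),-np.sin(A-th)],[np.sin(A-th),np.cos(A-th)]])@[.048,.189]).round(4).tolist()) for th in (.16,.1,.034)])
E
```

```text
6.25 [0.56025438 0.06745052 0.17929402] [ 3.14073597e+00  9.92421612e-04 -7.02412249e-02] [-2.97442288 -6.86353518 -1.58787668] 0.0158797647226916
gate 0.049 n 130 lift slope -0.04826521070076602 tool th 0.15784122494144015
243 [134.93300759 156.30687964]
287 [108.57721579 154.7689547 ]
305 [ 97.8235212  154.14704611]
338 [ 78.14511134 153.01742222]
knob at th [(0.16, [0.562, 0.0676]), (0.1, [0.5508, 0.0709]), (0.034, [0.5382, 0.0738])]
```

Call:
step_arm(
  plan=[
    {"dx": -0.057, "dy": 0.001, "dz": 0, "rx": 0, "ry": 0, "rz": -0.0191, "claw": 1},
    {"dx": -0.057, "dy": -0.013, "dz": 0, "rx": 0, "ry": 0, "rz": -0.0191, "claw": 1},
    {"dx": -0.057, "dy": -0.013, "dz": 0, "rx": 0, "ry": 0, "rz": -0.0191, "claw": 1},
    {"dx": -0.057, "dy": -0.013, "dz": 0, "rx": 0, "ry": 0, "rz": -0.0191, "claw": 1},
    {"dx": 0, "dy": 0, "dz": 0, "rx": 0, "ry": 0, "rz": 0, "claw": 1},
    {"dx": 0, "dy": 0, "dz": 0, "rx": 0, "ry": 0, "rz": 0, "claw": 1},
  ],
)

```text
time_s: 6.95
ee_pos: [0.538, 0.073, 0.1797]
eef_rot: [-3.14, -0.001, 0.05]
force: [0.5, 6.1, -1.4]
grip_width: 0.0154
grip_force: 8.0
```

Run:
```python
from h import *
from station import telemetry, viewer
o=telemetry.get_obs(); print(o["ee_pos"],o["eef_rot"],o["force"])
s=viewer.camera("side"); t=viewer.camera("top"); np.savez("t2.npz",**t); np.savez("s2.npz",**s)
a=cv2.resize(s["img"][170:240,190:270],None,fx=5,fy=5,interpolation=cv2.INTER_CUBIC)
b=cv2.resize(t["img"][150:220,190:270],None,fx=5,fy=5,interpolation=cv2.INTER_CUBIC)
cv2.imwrite("pics/d.png",np.hstack([a,b])[...,::-1])
```

```text
[0.53802341 0.07300785 0.17972774] [-3.14013185e+00 -5.05534353e-04  4.95047237e-02] [ 0.50580243  6.12619304 -1.40922655]
```

View pics/d.png

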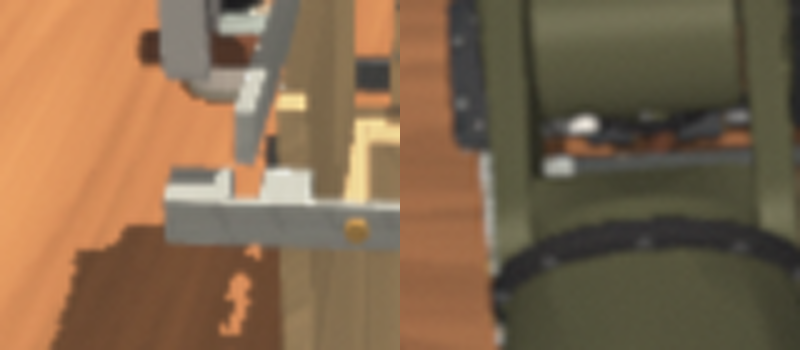

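The left half (side view) shows the bar end at (236–252,162), directly over the notch gap at (232–262,197). The right half is hidden by the arm. I check this with numbers.

Run:
```python
from h import *
s=dict(np.load("s2.npz"))
def f(x,y,z): P=ray(s,190+(x+.5)/5-.5,170+(y+.5)/5-.5,z); return np.round((RC.T@(P[:2]-O))*1e3,1)
for z in (.165,.169,.173): print("bar bottom",z,f(236,160,z),f(252,165,z))
print("lip outer",f(166,198,.157),"notch outer",f(232,200,.157),"notch inner",f(262,202,.157),"notch floor?",f(240,200,.157))
```

```text
bar bottom 0.165 [109.8 138.3] [103.  141.5]
bar bottom 0.169 [109.  144.2] [102.3 147.3]
bar bottom 0.173 [108.1 150.1] [101.5 153.2]
lip outer [136.1 154.8] notch outer [109.8 154.7] notch inner [ 97.9 155.3] notch floor? [106.7 154.5]
```

Call:
step_arm(
  plan=[
    {"dx": -0.007, "dy": -0.012, "dz": 0, "rx": 0, "ry": 0, "rz": 0, "claw": 1},
    {"dx": 0, "dy": 0, "dz": 0.025, "rx": 0, "ry": 0, "rz": 0, "claw": 1},
    {"dx": 0, "dy": 0, "dz": 0.025, "rx": 0, "ry": 0, "rz": 0, "claw": 1},
    {"dx": 0, "dy": 0, "dz": 0.02, "rx": 0, "ry": 0, "rz": 0, "claw": 1},
    {"dx": 0, "dy": 0, "dz": 0, "rx": 0, "ry": 0, "rz": 0, "claw": 1},
  ],
)

```text
time_s: 7.55
ee_pos: [0.5377, 0.0738, 0.1721]
eef_rot: [-3.14, -0.0, 0.048]
force: [0.2, 6.6, -1.3]
grip_width: 0.0157
grip_force: 8.0
```

Call:
step_arm(
  plan=[
    {"dx": 0, "dy": 0, "dz": 0.01, "rx": 0, "ry": 0, "rz": 0, "claw": 1},
    {"dx": 0, "dy": 0, "dz": 0.01, "rx": 0, "ry": 0, "rz": 0, "claw": 1},
    {"dx": 0, "dy": 0, "dz": 0, "rx": 0, "ry": 0, "rz": 0, "claw": 1},
  ],
)

```text
time_s: 7.85
ee_pos: [0.5378, 0.0738, 0.1702]
eef_rot: [-3.14, -0.0, 0.048]
force: [0.4, 7.8, -1.2]
grip_width: 0.0156
grip_force: 8.0
```

Call:
step_arm(
  plan=[
    {"dx": 0, "dy": 0, "dz": 0.01, "rx": 0, "ry": 0, "rz": 0, "claw": 1},
    {"dx": 0, "dy": 0, "dz": 0, "rx": 0, "ry": 0, "rz": 0, "claw": 1},
  ],
)

```text
time_s: 8.05
ee_pos: [0.5378, 0.0739, 0.1692]
eef_rot: [-3.14, -0.0, 0.048]
force: [1.2, 6.8, -1.3]
grip_width: 0.0158
grip_force: 8.0
```

Below lip height with no upward reaction, so the bar is entering the notch. I lower further.

Call:
step_arm(
  plan=[
    {"dx": 0, "dy": 0, "dz": 0.01, "rx": 0, "ry": 0, "rz": 0, "claw": 1},
    {"dx": 0, "dy": 0, "dz": 0.01, "rx": 0, "ry": 0, "rz": 0, "claw": 1},
    {"dx": 0, "dy": 0, "dz": 0, "rx": 0, "ry": 0, "rz": 0, "claw": 1},
  ],
)

```text
time_s: 8.35
ee_pos: [0.5378, 0.0739, 0.1672]
eef_rot: [-3.14, -0.0, 0.048]
force: [0.5, 8.1, -0.2]
grip_width: 0.0156
grip_force: 8.0
```

Call:
step_arm(
  plan=[
    {"dx": 0, "dy": 0, "dz": 0.01, "rx": 0, "ry": 0, "rz": 0, "claw": 1},
    {"dx": 0, "dy": 0, "dz": 0.01, "rx": 0, "ry": 0, "rz": 0, "claw": 1},
    {"dx": 0, "dy": 0, "dz": 0, "rx": 0, "ry": 0, "rz": 0, "claw": 1},
  ],
)

```text
time_s: 8.65
ee_pos: [0.5378, 0.074, 0.1652]
eef_rot: [-3.14, -0.0, 0.048]
force: [1.7, 7.8, -0.8]
grip_width: 0.0154
grip_force: 8.0
```

Call:
step_arm(
  plan=[
    {"dx": 0, "dy": 0, "dz": 0.01, "rx": 0, "ry": 0, "rz": 0, "claw": 1},
    {"dx": 0, "dy": 0, "dz": 0.01, "rx": 0, "ry": 0, "rz": 0, "claw": 1},
    {"dx": 0, "dy": 0, "dz": 0, "rx": 0, "ry": 0, "rz": 0, "claw": 1},
  ],
)

```text
time_s: 8.95
ee_pos: [0.5378, 0.074, 0.1632]
eef_rot: [-3.14, -0.0, 0.048]
force: [1.5, 8.6, -0.7]
grip_width: 0.0154
grip_force: 8.0
```

Call:
step_arm(
  plan=[
    {"dx": 0, "dy": 0, "dz": 0.01, "rx": 0, "ry": 0, "rz": 0, "claw": 1},
    {"dx": 0, "dy": 0, "dz": 0, "rx": 0, "ry": 0, "rz": 0, "claw": 1},
  ],
)

```text
time_s: 9.15
ee_pos: [0.5378, 0.074, 0.1622]
eef_rot: [-3.14, -0.001, 0.048]
force: [1.6, 9.0, -1.1]
grip_width: 0.0157
grip_force: 8.0
```

Run:
```python
from h import *
from station import telemetry, viewer
o=telemetry.get_obs(); print(o["ee_pos"],o["eef_rot"],o["force"])
s=viewer.camera("side")
cv2.imwrite("pics/e.png",cv2.resize(s["img"][165:245,190:280],None,fx=6,fy=6,interpolation=cv2.INTER_CUBIC)[...,::-1])
```

```text
[0.53783889 0.07402177 0.16224907] [-3.13995162e+00 -5.12874939e-04  4.75730859e-02] [ 1.63444012  9.00842061 -1.14343931]
```

View pics/e.png

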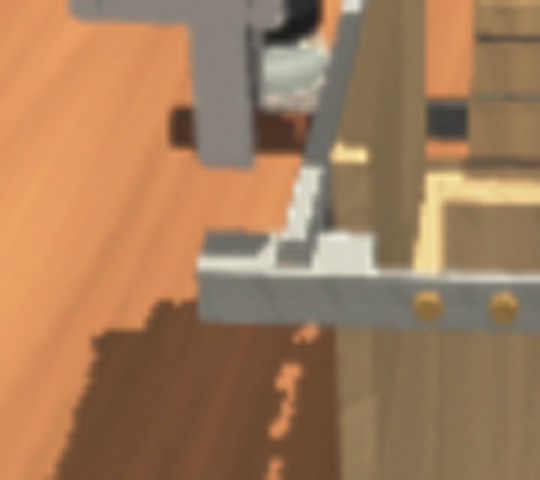

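The bar end sits down in the notch at (295,250), between lip and land. I ease the side load, lower the last bit, then open.

Call:
step_arm(
  plan=[
    {"dx": 0, "dy": -0.015, "dz": 0.008, "rx": 0, "ry": 0, "rz": 0, "claw": 1},
    {"dx": 0, "dy": 0, "dz": 0, "rx": 0, "ry": 0, "rz": 0, "claw": 1},
  ],
)

```text
time_s: 9.4
ee_pos: [0.5377, 0.0743, 0.1616]
eef_rot: [3.141, 0.0, 0.047]
force: [0.2, -1.7, -0.6]
grip_width: 0.016
grip_force: 8.0
```

Side load gone. I release and rise.

Call:
step_arm(
  plan=[
    {"dx": 0, "dy": 0, "dz": 0.005, "rx": 0, "ry": 0, "rz": 0, "claw": 0.75},
    {"dx": 0, "dy": 0, "dz": 0, "rx": 0, "ry": 0, "rz": 0, "claw": 0.6},
    {"dx": 0, "dy": 0, "dz": 0, "rx": 0, "ry": 0, "rz": 0, "claw": 0.6},
    {"dx": 0, "dy": 0, "dz": 0, "rx": 0, "ry": 0, "rz": 0, "claw": 0.6},
    {"dx": 0, "dy": 0, "dz": -0.2, "rx": 0, "ry": 0, "rz": 0, "claw": 0.6},
    {"dx": 0, "dy": 0, "dz": -0.4, "rx": 0, "ry": 0, "rz": 0, "claw": 0.6},
    {"dx": 0, "dy": 0, "dz": -0.4, "rx": 0, "ry": 0, "rz": 0, "claw": 0.6},
    {"dx": 0, "dy": 0, "dz": 0, "rx": 0, "ry": 0, "rz": 0, "claw": 0.6},
  ],
)

```text
time_s: 10.2
ee_pos: [0.5392, 0.0747, 0.2665]
eef_rot: [-3.141, -0.008, 0.047]
force: [0.5, -0.4, -0.6]
grip_width: 0.0377
grip_force: 0.0
```

Run:
```python
from h import *
from station import telemetry, viewer
o=telemetry.get_obs(); print(o["ee_pos"],o["force"],o["grip_width"])
s=viewer.camera("side")
cv2.imwrite("pics/f.png",cv2.resize(s["img"][110:260,170:350],None,fx=4,fy=4,interpolation=cv2.INTER_CUBIC)[...,::-1])
```

```text
[0.53919212 0.07472328 0.2665473 ] [ 0.4947605  -0.35496956 -0.55188148] 0.037711415752818646
```

View pics/f.png

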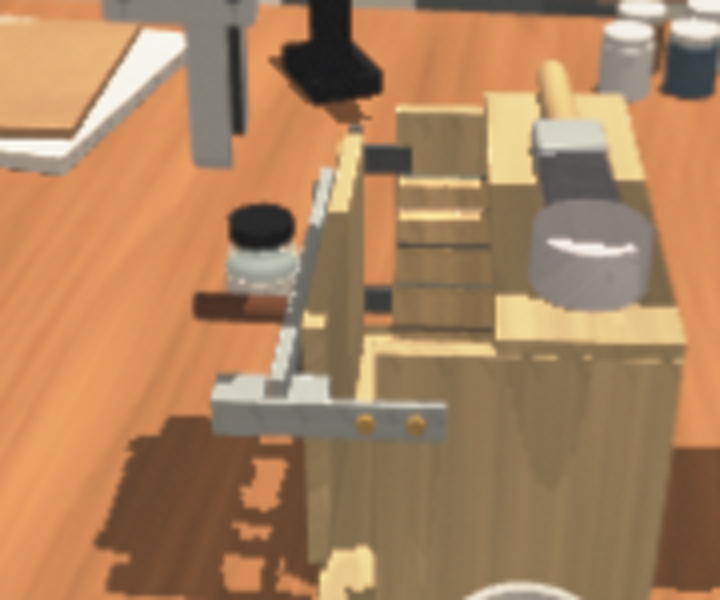

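The gripper is clear above. The bar is home in the notch at (283,385) and the gate is shut.

```bash
python3 -c "
from station import hand_in; print(hand_in())"
```

```text
the job is handed in; nothing more can be done
None
```

The gate is shut with the latch bar down in the keeper's notch and the gripper clear above it. The job was handed in at about 10 s on the robot's clock, and the hand-in gave no verdict.

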